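# Open the child-resistant cap of a leaning thinner tin

### The job

Open the thinner tin that leans in its steel stand: its child-resistant cap must be pressed down hard along its own axis, kept down and turned anticlockwise about a sixth of a turn, then lifted off. Set the cap down flat on its open rim inside the low steel tray and let go. Leave the tray, the wooden block, the jar and the book where they are.

Things in the scene. Friction and masses are not known exactly. Their poses are not given: they have to be found in the camera images.
- cap_center (a point): Centre (on the axis, half-way up) of the black ribbed round cap on the tin: 49 mm across, 34 mm tall, about 80 g, closed top, open rim below. z: the cap's axis, out of the closed top; at the start it leans 28 degrees from vertical to the robot side and x lies along the tin's x. The rim stands 15 mm above the tin's top. Three lugs inside sit in notched hooks on the neck.
- mouth (a point): Centre of the neck's upper end, 185 mm from the tin's origin along its z; axes as the tin's. A spring in the neck pushes the cap up: about 3.5 N at rest, 14 N pressed 6 mm, 18 N at the end of its 8.5 mm travel. Only when pressed about 6 mm along z (aim at 7) do the lugs leave their notches, so that the cap can turn.
- insert (a joint): Travel of the sprung white insert in the neck that bears on the cap, m: 0 at the start, negative while the cap is pressed (-0.006 or lower frees the turn), 0.002 without cap. Then the cap turns anticlockwise seen onto its top (positive about z): free to lift along z between about 35 and 85 degrees of turn (aim at 60; stop at 85), clear of the neck after 25 mm. Clockwise it is stopped.
- tin: Rectangular sheet-metal tin, 67 x 114 mm and 150 mm tall, firmly held in a dark steel stand that is fixed to the bench. Origin: centre of the tin's underside; z runs along the tin's and the cap's axis (leaning 28 degrees from vertical), y along its wide side, x away from the robot side and upward. At the start the cap's centre is 182 mm from this origin along z.
- bar (a point): Middle of the stand's carrying bar, a round steel rod 10 mm thick that arches across above the tin, level, 400 mm above the bench and 156 mm long, with a leg down each side of the tin. It stands about 187 mm above the cap's centre and 30 mm behind it, so that there is no room for an upright tool: come in, and lift off, along the cap's leaning axis. Axes: z up, y along the bar.
- tray: Low square open tray of bare steel, 150 x 150 mm outside, 14 mm tall, walls and floor 3 mm thick, loose on the bench, 0.6 kg. Origin: centre of its underside.
- block: Bystander: pale wooden block 120 x 85 x 40 mm with a 20 mm hole in the top, loose. Origin: centre of its underside.
- jar: Bystander: glass jar with a lid, 64 mm across, 85 mm tall, loose. Origin: centre of its underside.
- book: Bystander: blue cloth-bound book lying flat, about 105 x 154 x 28 mm, loose. Origin: centre of its underside.
Things that resemble listed ones, but are neither listed nor needed, are in the scene too. Of the things like the part that bears cap_center, leave any that is green; of the rest the larger one is meant.

How it is judged:
By the outcome, as a careful person would: the job done as asked, in the order asked, and still so for the second after the job is handed in, with the robot touching nothing.
It also fails if it takes over 51 s, if anything falls off the work surface, if the arm or the gripper's body presses on something with over 40 N, if the wrist force passes 120 N, or if a joint passes its speed limit or range.

### The arm

A 6-joint arm with a two-finger parallel gripper is mounted at the origin on the work surface. World frame = base frame: x ahead of the robot, y to its left, z up, the work surface at z = 0. Lengths are in m, angles in degrees, forces in N, time in s.
With the tool pointing down it reaches from about 0.25 to 0.725 m from the base axis. Payload 9.7 kg.
Tool frame: the origin (TCP) lies midway between the tips of the shut fingers; the grasp point (between the pads) lies 19 mm behind it; z points along the fingers, y is the line along which they close (so a half turn about z gives the same grasp; the last joint's range is limited). The gripper opens to 85 mm and grips with 20 to 120 N. Pads are 22 mm wide; open, the fingers measure 114 mm over their backs; the gripper's body (76 mm by 85 mm) begins 54 mm behind the grasp point. The pads swing forward as they close: fully open they stand 13 mm farther back than shut.
Start: joints at [75.287, 4.979, 10.078, 95.1, 0, 90], TCP at [0.14, 0.532, 0.231] pointing down, gripper open.
Joint ranges: [-179.16, 179.16], [-48.56, 103.87], [-65.8, 70.77], [-126.05, 130.52], [-82.76, 87.17], [-180, 180]. Speed limits (degrees/s): [127.2, 127.2, 147.25, 180, 180, 180].

### API

Orientations are given as [roll, pitch, yaw] about the fixed x, y, z axes, in that order (R = Rz(yaw) Ry(pitch) Rx(roll)).
In Python, from workcell import bot gives the robot as it stands.
- The arm moves only by the shell command python3 -m crank 'ROWS' [FORCE]. ROWS is JSON, a list of rows, each an object with "gripper": the finger opening in mm, from 0 to 85.4; "travel": the shift along the tool's x, y, z in mm, a list of three; "twist": the turn, a rotation vector about the tool's x, y, z in rad, a list of three. In form: [{"gripper": gripper, "travel": [tx, ty, tz], "twist": [rx, ry, rz]}, ...]. A call has 1 to 12 rows; each row shifts and turns the commanded pose from where the row before left it, along the tool's axes as they then stand; what a row does not reach is not made up. A row lasts 1/8 s, in which the tool goes at most 62.5 mm and 10.7 degrees, less where a joint would pass 70% of its speed; a pose out of reach is approached as far as the arm can. A call is refused whole if a number of a shift passes 62.5 or a number of a turn 0.188, either way. A call with a gripper value outside its range is refused whole. The fingers move at their own pace and stop on an object; FORCE is the grip in N (left out, the last holds). Time passes only in rows, so rows that do not move let the fingers close. It gives the time, the measured TCP pose, the force, the opening and the grip force at its end, in the units of the state.
- bot.get_obs(): the state, without advancing time (a new reading comes with each control period).
- bot.camera(name): name is "side" or "top"; returns the picture (400x640x3 uint8, red, green, blue); there is no depth.
- bot.calibration(name): a dict with "vfov" (degrees; the focal length in pixels is half the picture's height over the tangent of half this angle, whatever the lens; pixels are square), "cx", "cy" (the principal point, pixels), "k1" (the pictures are not rectified: a ray, as slopes to the right and down, at radius r is drawn at 1 + k1 r^2 times it, then the intrinsics apply), "camera_from_world" (4x4, takes a point from world to camera coordinates). Camera axes: x right, y down, z forward; pixel columns grow to the right and rows downward; lengths in m; the calibration is good to about 2 mm. A picture is of the moment at which its call begins. calibration takes no time and is no camera call.
- bot.job_done(): hands the job in; it is judged then, once.
The state is a dict: "time": time; "q": joint angles; "qd": joint speeds; "joint_efforts": joint torques, N m; "ee_pos": TCP position; "tcp_rot": TCP orientation; "wrist_force": force on the tool from outside, world axes, zero at the start; "torque": the same for the moment, N m; "opening": finger opening in m; "grasp_force": force on a finger pad.
Only numpy, scipy, OpenCV 4.12 (cv2) and the standard library are available. Lean on these libraries where they do the work, as an engineer would, in place of code of your own. Each camera call takes 0.05 s, during which the arm holds its last target. There are 200 camera calls.

## Working session

There is one attempt and no reset: what is moved stays moved. The work goes in short steps, Python scripts to look and compute and a shell command to move; the robot and the scene stay as the last step left them, time stands still between calls to the robot, and variables do not carry over. Pictures are saved under pics/ and viewed, at most 10 in all, crops included, and the job is handed in when it is done.

```bash
mkdir -p pics; ls
python3 - <<'E'
from workcell import bot
import cv2,json
o=bot.get_obs();print(o)
for n in("side","top"):
    cv2.imwrite(f"pics/{n}0.png",bot.camera(n)[:,:,::-1]); print(bot.calibration(n))
E
```

```text
pics
{'time': 0.0, 'q': array([7.52845332e+01, 5.00918513e+00, 1.00344161e+01, 9.50983065e+01,
       1.32294957e-04, 9.00000720e+01]), 'qd': array([-0.01960031, -0.04280097,  0.11790517, -0.0625924 , -0.0253301 ,
       -0.01268919]), 'joint_efforts': array([-6.87082365e-05, -5.20389891e+01,  4.64806366e+01,  1.62571081e-02,
        2.30131775e-05, -4.46050983e-07]), 'ee_pos': array([0.13965329, 0.53174441, 0.23060109]), 'tcp_rot': array([-1.79926924e+02, -1.32202997e-04,  1.65284461e+02]), 'wrist_force': array([ 0.6073371 , -0.89395227,  0.33384386]), 'torque': array([-0.03786068, -0.01024752,  0.01293878]), 'grasp_force': 0.0, 'opening': 0.08549486333068698}
{'vfov': 52.352468732272136, 'cx': 320.429780968944, 'cy': 195.02260814395612, 'k1': -0.06013257294813877, 'camera_from_world': array([[ 0.94644094, -0.32275312,  0.00894271, -0.56077482],
       [-0.16539093, -0.50840745, -0.84508444,  0.29353324],
       [ 0.27730018,  0.79834347, -0.53455806,  0.85741625],
       [ 0.        ,  0.        ,  0.        ,  1.        ]])}
{'vfov': 44.15232320182579, 'cx': 312.6271639546238, 'cy': 197.38663917461204, 'k1': -0.0025264006734213055, 'camera_from_world': array([[-0.13777541, -0.990447  , -0.00571716,  0.07071764],
       [-0.96423082,  0.13544382, -0.22784622,  0.64021037],
       [ 0.22644396, -0.02587895, -0.97368034,  1.19896788],
       [ 0.        ,  0.        ,  0.        ,  1.        ]])}
```

View pics/side0.png

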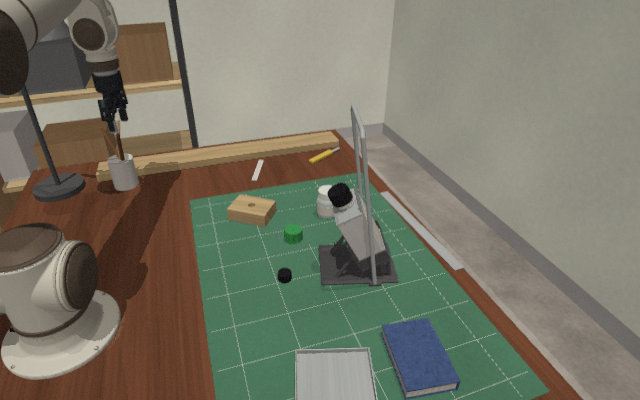

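View pics/top0.png

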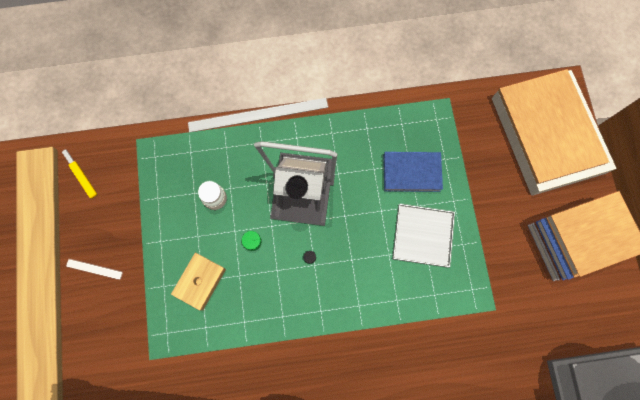

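The side view shows the black cap at about (340,195), the bar at about (357,120) and the tray at the bottom, cut off. The top view shows the cap at (296,187), the bar from (258,145) to (334,154) and the tray at about (424,236).

```bash
cat > h.py <<'E'
import numpy as np,cv2
from workcell import bot
def K(n):
    c=bot.calibration(n);f=200/np.tan(np.radians(c['vfov']/2))
    return np.array([[f,0,c['cx']],[0,f,c['cy']],[0,0,1]]),np.array([c['k1'],0,0,0.]),c['camera_from_world']
def ray(n,p):
    k,d,T=K(n);u=cv2.undistortPoints(np.array([[p]],float),k,d)[0,0]
    R=T[:3,:3];v=R.T@np.r_[u,1];return -R.T@T[:3,3],v/np.linalg.norm(v)
def onz(n,p,z):
    o,v=ray(n,p);return o+v*(z-o[2])/v[2]
def tri(a,b):
    (o1,v1),(o2,v2)=ray('side',a),ray('top',b)
    s=np.linalg.lstsq(np.c_[v1,-v2],o2-o1,rcond=None)[0]
    p,q=o1+v1*s[0],o2+v2*s[1];return (p+q)/2,np.linalg.norm(p-q)
def proj(n,P):
    k,d,T=K(n);return cv2.projectPoints(np.array(P,float).reshape(-1,1,3),cv2.Rodrigues(T[:3,:3])[0],T[:3,3],k,d)[0][:,0]
E
python3 - <<'E'
from h import *
ims={n:cv2.imread(f"pics/{n}0.png") for n in("side","top")}
cen={}
for n,(x,y,w) in {"side":(340,195,16),"top":(296,187,16)}.items():
    m=(ims[n].max(2)<40).astype(np.uint8)
    k,l,st,c=cv2.connectedComponentsWithStats(m)
    for i in range(1,k):
        if st[i,4]>60 and abs(c[i,0]-x)<20 and abs(c[i,1]-y)<20: print(n,st[i],c[i]);
a=[cv2.resize(ims["side"][90:290,300:420],None,fx=3,fy=3,interpolation=2),cv2.resize(ims["top"][130:230,240:340],None,fx=4,fy=4,interpolation=2)]
a[1]=cv2.copyMakeBorder(a[1],0,200,0,0,0)
cv2.imwrite("pics/crop.png",np.hstack(a))
# tray: light grey
im=ims["top"];m=((im.min(2)>120)&(im.max(2).astype(int)-im.min(2)<30)).astype(np.uint8)
k,l,st,c=cv2.connectedComponentsWithStats(m)
i=l[236,424];cs=cv2.findContours((l==i).astype(np.uint8),0,2)[0][0]
r=cv2.minAreaRect(cs);print("tray",r);B=np.array([onz("top",p,.014) for p in cv2.boxPoints(r)]);print(B.mean(0),[np.linalg.norm(B[j]-B[j-1]) for j in range(4)],B)
for p in[(258,145),(334,154)]:print("bar",onz("top",p,.4))
print(tri((340,195),(296,187)))
E
```

```text
side [328 183  24  24 407] [339.54545455 194.71253071]
top [287 176  20  23 321] [296.42056075 186.71028037]
tray ((424.18994140625, 235.16998291015625), (58.68986511230469, 56.568546295166016), 8.13010311126709)
[ 0.51549752 -0.29958945  0.014     ] [np.float64(0.15268129477684403), np.float64(0.1530971124965339), np.float64(0.1566658215581668), np.float64(0.15260500624554163)] [[ 0.46436796 -0.20158186  0.014     ]
 [ 0.60990358 -0.24910143  0.014     ]
 [ 0.56574682 -0.39941564  0.014     ]
 [ 0.42197175 -0.34825885  0.014     ]]
bar [0.68695023 0.08124059 0.4       ]
bar [ 0.6479989  -0.06296494  0.4       ]
(array([0.64350099, 0.01937505, 0.2094108 ]), np.float64(0.0026997376831206328))
```

View pics/crop.png

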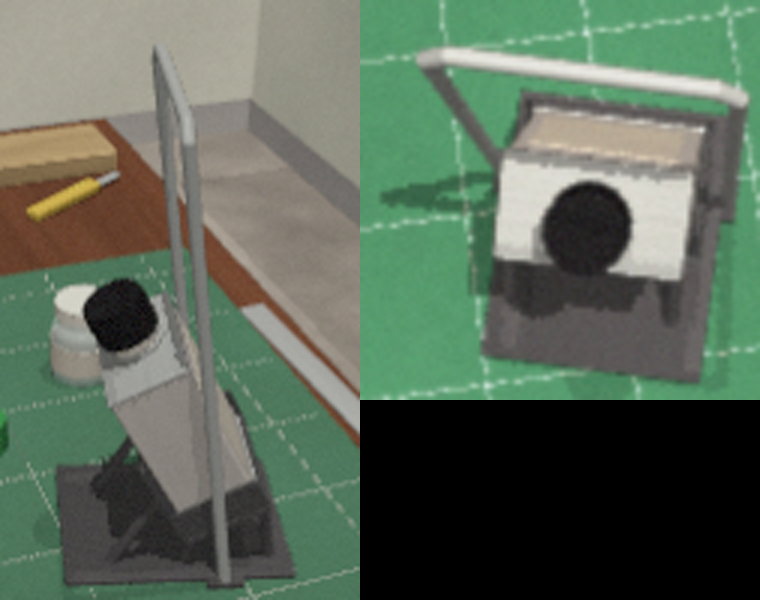

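The crop shows the cap on the leaning tin, with the bar behind it and clear of the leaning axis. The measurements agree: the bar gives a yaw of about -15°, and the cap is near (0.642, 0.018, 0.211). I'll rotate the tool first, then move it to a standoff on the cap's axis.

```bash
cat >> h.py <<'E'
from scipy.spatial.transform import Rotation as Ro
C=np.array([.642,.0185,.211]);yw=np.radians(-15.1)
xh=np.array([np.cos(yw),np.sin(yw),0]);yt=np.array([-np.sin(yw),np.cos(yw),0])
s,c=np.sin(np.radians(28)),np.cos(np.radians(28))
a=-s*xh+c*np.array([0,0,1]);xt=np.cross(yt,a)
def capR(turn): # tool pose on cap, turned about a (deg, + anticlockwise)
    return Ro.from_rotvec(a*np.radians(turn))*Ro.from_matrix(np.c_[-xt,yt,-a])
def cur():
    o=bot.get_obs();return o,o['ee_pos'],Ro.from_euler('xyz',o['tcp_rot'],degrees=True)
def todo(P,R):
    o,p,r=cur();d=(r.inv()*R).as_rotvec()
    print("q",o['q'].round(1),"twist first",d.round(3),"|",np.linalg.norm(d).round(3),"then travel",(1000*R.inv().apply(P-p)).round(1),"travel w/o twist",(1000*r.inv().apply(P-p)).round(1))
E
python3 -c "
from h import *
print(a,C+.1*a); todo(C+.1*a,capR(-75)); todo(C+.1*a,capR(-90))"
```

```text
[-0.45326194  0.12229946  0.88294759] [0.59667381 0.03072995 0.29929476]
q [75.3  5.  10.  95.1  0.  90. ] twist first [-0.319 -0.417  1.288] | 1.391 then travel [-491.3  424.4  207.8] travel w/o twist [-569.3 -368.6  -68.2]
q [75.3  5.  10.  95.1  0.  90. ] twist first [-0.383 -0.384  1.543] | 1.636 then travel [-364.7  537.1  207.8] travel w/o twist [-569.3 -368.6  -68.2]
```

```bash
python3 -m crank '[{"gripper":85,"travel":[0,0,0],"twist":[-0.04,-0.052,0.161]},{"gripper":85,"travel":[0,0,0],"twist":[-0.04,-0.052,0.161]},{"gripper":85,"travel":[0,0,0],"twist":[-0.04,-0.052,0.161]},{"gripper":85,"travel":[0,0,0],"twist":[-0.04,-0.052,0.161]},{"gripper":85,"travel":[0,0,0],"twist":[-0.04,-0.052,0.161]},{"gripper":85,"travel":[0,0,0],"twist":[-0.04,-0.052,0.161]},{"gripper":85,"travel":[0,0,0],"twist":[-0.04,-0.052,0.161]},{"gripper":85,"travel":[0,0,0],"twist":[-0.04,-0.052,0.161]},{"gripper":85,"travel":[0,0,0],"twist":[0,0,0]}]'
python3 -c "
from h import *
todo(C+.1*a,capR(-75))"
```

```text
time: 1.23
ee_pos: [0.1429, 0.5322, 0.2299]
tcp_rot: [153.0, 7.0, 88.6]
wrist_force: [0.0, 0.8, -0.5]
opening: 0.0851
grasp_force: 0.0
q [ 88.6   9.1  10.7  98.5 -27.  179.9] twist first [-0.002 -0.003  0.007] | 0.008 then travel [-491.9  421.9  205.7] travel w/o twist [-495.4  418.9  203.2]
```

```bash
python3 -m crank '[{"gripper":85,"travel":[-25,21,10],"twist":[0,0,0]},{"gripper":85,"travel":[-25,21,10],"twist":[0,0,0]},{"gripper":85,"travel":[-25,21,10],"twist":[0,0,0]},{"gripper":85,"travel":[-25,21,10],"twist":[0,0,0]},{"gripper":85,"travel":[-25,21,10],"twist":[0,0,0]},{"gripper":85,"travel":[-25,21,10],"twist":[0,0,0]},{"gripper":85,"travel":[-25,21,10],"twist":[0,0,0]},{"gripper":85,"travel":[-25,21,10],"twist":[0,0,0]},{"gripper":85,"travel":[-25,21,10],"twist":[0,0,0]},{"gripper":85,"travel":[-25,21,10],"twist":[0,0,0]}]'
python3 -c "
from h import *
todo(C+.1*a,capR(-75))"
```

```text
time: 2.48
ee_pos: [0.3701, 0.2777, 0.2677]
tcp_rot: [152.9, 6.7, 88.5]
wrist_force: [-0.6, 0.8, 0.1]
opening: 0.0848
grasp_force: 0.0
q [ 52.2 -20.2 -12.4  86.  -25.3 139.4] twist first [-0.002 -0.007  0.001] | 0.007 then travel [-241.8  209.3  105. ] travel w/o twist [-242.8  209.1  103.1]
```

```bash
python3 -m crank '[{"gripper":85,"travel":[-24.2,20.9,10.4],"twist":[0,0,0]},{"gripper":85,"travel":[-24.2,20.9,10.4],"twist":[0,0,0]},{"gripper":85,"travel":[-24.2,20.9,10.4],"twist":[0,0,0]},{"gripper":85,"travel":[-24.2,20.9,10.4],"twist":[0,0,0]},{"gripper":85,"travel":[-24.2,20.9,10.4],"twist":[0,0,0]},{"gripper":85,"travel":[-24.2,20.9,10.4],"twist":[0,0,0]},{"gripper":85,"travel":[-24.2,20.9,10.4],"twist":[0,0,0]},{"gripper":85,"travel":[-24.2,20.9,10.4],"twist":[0,0,0]},{"gripper":85,"travel":[-24.2,20.9,10.4],"twist":[0,0,0]},{"gripper":85,"travel":[-24.2,20.9,10.4],"twist":[0,0,0]},{"gripper":85,"travel":[0,0,0],"twist":[0,0,0]}]'
python3 - <<'E'
from h import *
todo(C+.1*a,capR(-75))
S=bot.camera("side")[:,:,::-1].copy();T=bot.camera("top")[:,:,::-1].copy()
_,p,r=cur();z=r.apply([0,0,1])
for n,I in(("side",S),("top",T)):
    print(n,proj(n,[p,p+.1*z,C,C-.019*a]).round(1).tolist())
A=[cv2.resize(S[60:260,240:440],None,fx=2,fy=2),cv2.resize(T[100:300,200:400],None,fx=2,fy=2)]
cv2.imwrite("pics/c2.png",np.hstack(A))
E
```

```text
time: 3.85
ee_pos: [0.5975, 0.0312, 0.2986]
tcp_rot: [152.9, 6.8, 88.3]
wrist_force: [-1.7, 0.4, -0.8]
opening: 0.0848
grasp_force: 0.0
q [  7.9 -13.5  -5.1  72.4 -10.3  95.5] twist first [-0.002 -0.004  0.   ] | 0.005 then travel [-0.6 -0.5 -1. ] travel w/o twist [-0.6 -0.5 -1. ]
side [[318.6, 161.2], [338.5, 194.7], [339.0, 194.9], [342.6, 200.9]]
top [[291.1, 198.0], [295.5, 187.2], [296.5, 186.8], [297.3, 184.9]]
```

View pics/c2.png

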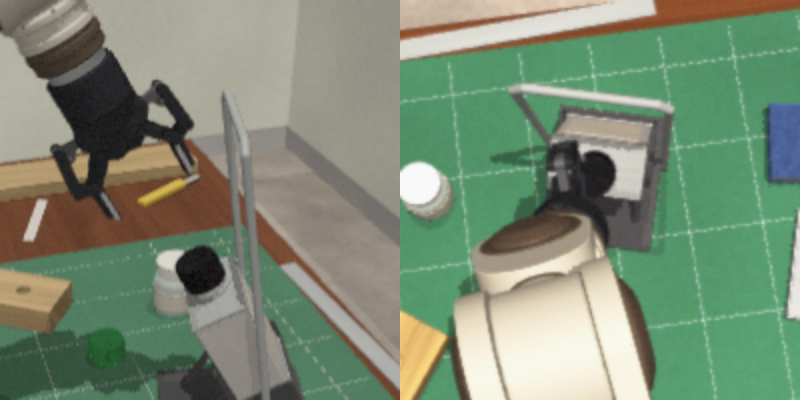

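The tool is lined up with the cap's axis: the finger midpoint is near px (312,156) in the side view, pointing at the cap at (339,195). I'll go down around the cap and close lightly.

```bash
python3 -m crank '[{"gripper":85,"travel":[0,0,20],"twist":[0,0,0]},{"gripper":85,"travel":[0,0,20],"twist":[0,0,0]},{"gripper":85,"travel":[0,0,20],"twist":[0,0,0]},{"gripper":85,"travel":[0,0,20],"twist":[0,0,0]},{"gripper":85,"travel":[0,0,20],"twist":[0,0,0]},{"gripper":85,"travel":[0,0,18],"twist":[0,0,0]},{"gripper":60,"travel":[0,0,0],"twist":[0,0,0]},{"gripper":60,"travel":[0,0,0],"twist":[0,0,0]}]' 20
python3 -m crank '[{"gripper":40,"travel":[0,0,0],"twist":[0,0,0]},{"gripper":40,"travel":[0,0,0],"twist":[0,0,0]},{"gripper":40,"travel":[0,0,0],"twist":[0,0,0]},{"gripper":40,"travel":[0,0,0],"twist":[0,0,0]}]' 20
python3 - <<'E'
from h import *
todo(C-.019*a,capR(-75));o,p,r=cur();print("force tool",r.inv().apply(o['wrist_force']).round(1),o['grasp_force'],o['opening'])
S=bot.camera("side")[:,:,::-1].copy()
cv2.imwrite("pics/c3.png",cv2.resize(S[100:260,260:460],None,fx=3,fy=3))
E
```

```text
time: 4.95
ee_pos: [0.6502, 0.0194, 0.195]
tcp_rot: [152.9, 6.8, 88.6]
wrist_force: [-0.7, 0.1, 0.2]
opening: 0.06
grasp_force: 0.0
time: 5.45
ee_pos: [0.651, 0.0193, 0.196]
tcp_rot: [152.8, 6.8, 88.6]
wrist_force: [1.6, 2.1, 6.0]
opening: 0.0489
grasp_force: 23.5
q [  5.8  -8.2 -12.1  59.6  -9.3  93.4] twist first [ 0.001 -0.005  0.004] | 0.007 then travel [-2.9 -1.2  1.8] travel w/o twist [-2.9 -1.2  1.8]
force tool [ 1.4  4.2 -4.9] 23.459012447856367 0.04888991335367864
```

View pics/c3.png

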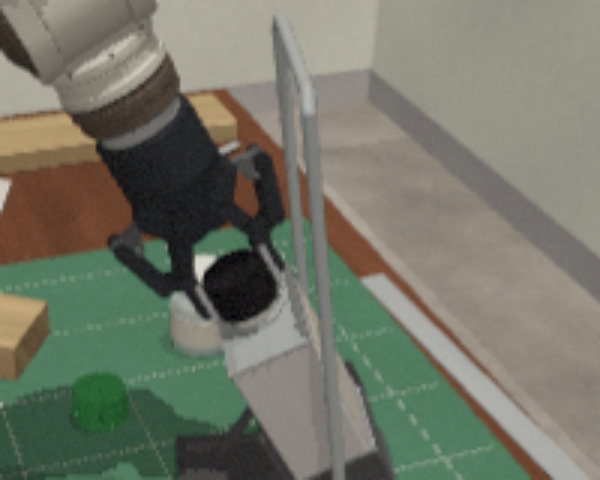

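```bash
python3 -m crank '[{"gripper":56,"travel":[0,0,0],"twist":[0,0,0]},{"gripper":56,"travel":[-1.5,0,0],"twist":[0,0,0]},{"gripper":40,"travel":[0,0,0],"twist":[0,0,0]},{"gripper":40,"travel":[0,0,0],"twist":[0,0,0]},{"gripper":40,"travel":[0,0,0],"twist":[0,0,0]},{"gripper":40,"travel":[0,0,0],"twist":[0,0,0]}]' 110
python3 -c "
from h import *
o,p,r=cur();print('force tool',r.inv().apply(o['wrist_force']).round(1));todo(C-.019*a,capR(-75))"
python3 -m crank '[{"gripper":40,"travel":[0,0,2],"twist":[0,0,0]},{"gripper":40,"travel":[0,0,2],"twist":[0,0,0]},{"gripper":40,"travel":[0,0,2],"twist":[0,0,0]},{"gripper":40,"travel":[0,0,1],"twist":[0,0,0]},{"gripper":40,"travel":[0,0,0],"twist":[0,0,0]},{"gripper":40,"travel":[0,0,0],"twist":[0,0,0]}]' 110
python3 -c "
from h import *
o,p,r=cur();print('force tool',r.inv().apply(o['wrist_force']).round(1));todo(C-.019*a,capR(-75))"
```

```text
time: 6.25
ee_pos: [0.6512, 0.0175, 0.1957]
tcp_rot: [152.8, 6.8, 88.5]
wrist_force: [5.5, 0.4, 4.1]
opening: 0.0472
grasp_force: 112.5
force tool [ 0.1  6.8 -1.2]
q [  5.6  -8.2 -12.1  59.6  -9.3  93.2] twist first [ 0.001 -0.005  0.004] | 0.006 then travel [-1.2 -1.2  1.2] travel w/o twist [-1.2 -1.2  1.2]
time: 7.0
ee_pos: [0.6539, 0.0168, 0.1905]
tcp_rot: [152.8, 6.8, 88.5]
wrist_force: [-3.8, 0.5, 12.1]
opening: 0.0476
grasp_force: 113.7
force tool [ -1.1   2.1 -12.5]
q [  5.5  -7.9 -12.4  58.9  -9.2  93.1] twist first [ 0.001 -0.005  0.004] | 0.006 then travel [-1.2 -1.3 -4.7] travel w/o twist [-1.1 -1.3 -4.7]
```

```bash
python3 -m crank '[{"gripper":40,"travel":[0,0,1.4],"twist":[0,0,0]},{"gripper":40,"travel":[0,0,0],"twist":[0,0,0]},{"gripper":40,"travel":[0,0,0],"twist":[0,0,0]}]' 110
python3 -c "
from h import *
o,p,r=cur();print('force tool',r.inv().apply(o['wrist_force']).round(1));todo(C-.019*a,capR(-75))"
```

```text
time: 7.38
ee_pos: [0.6545, 0.0166, 0.1895]
tcp_rot: [152.8, 6.8, 88.5]
wrist_force: [-6.4, 1.1, 13.5]
opening: 0.0475
grasp_force: 114.0
force tool [ -0.7   0.5 -14.9]
q [  5.5  -7.8 -12.5  58.8  -9.2  93.1] twist first [ 0.001 -0.005  0.004] | 0.006 then travel [-1.1 -1.3 -5.9] travel w/o twist [-1.1 -1.3 -5.9]
```

```bash
python3 -m crank '[{"gripper":40,"travel":[0,0,0.3],"twist":[0,0,-0.09]},{"gripper":40,"travel":[0,0,0],"twist":[0,0,-0.09]},{"gripper":40,"travel":[0,0,0],"twist":[0,0,0]}]' 110
python3 -c "
from h import *
o,p,r=cur();print('force tool',r.inv().apply(o['wrist_force']).round(1),r.inv().apply(o['torque']).round(2));todo(C-.019*a,capR(-75))"
```

```text
time: 7.75
ee_pos: [0.6544, 0.0167, 0.189]
tcp_rot: [154.3, 11.5, 98.0]
wrist_force: [-7.4, 1.3, 13.2]
opening: 0.047
grasp_force: 113.9
force tool [ -0.4  -0.7 -15.2] [ 0.44  0.08 -0.04]
q [  5.5  -7.8 -12.5  58.8  -9.2  82.7] twist first [ 0.001 -0.005  0.185] | 0.186 then travel [-1.2 -1.  -6.2] travel w/o twist [-1.  -1.2 -6.3]
```

```bash
python3 -m crank '[{"gripper":40,"travel":[0,0,0],"twist":[0,0,-0.11]},{"gripper":40,"travel":[0,0,0],"twist":[0,0,-0.11]},{"gripper":40,"travel":[0,0,0],"twist":[0,0,-0.11]},{"gripper":40,"travel":[0,0,0],"twist":[0,0,-0.11]},{"gripper":40,"travel":[0,0,0],"twist":[0,0,-0.11]},{"gripper":40,"travel":[0,0,0],"twist":[0,0,-0.11]},{"gripper":40,"travel":[0,0,0],"twist":[0,0,-0.11]},{"gripper":40,"travel":[0,0,0],"twist":[0,0,-0.1]},{"gripper":40,"travel":[0,0,0],"twist":[0,0,0]}]' 110
python3 -c "
from h import *
o,p,r=cur();print('force tool',r.inv().apply(o['wrist_force']).round(1),r.inv().apply(o['torque']).round(2));todo(C-.019*a,capR(-75))"
python3 -m crank '[{"gripper":40,"travel":[0,0,-5],"twist":[0,0,0]},{"gripper":40,"travel":[0,0,-5],"twist":[0,0,0]},{"gripper":40,"travel":[0,0,-5],"twist":[0,0,0]},{"gripper":40,"travel":[0,0,0],"twist":[0,0,0]}]' 110
python3 -c "
from h import *
o,p,r=cur();print('force tool',r.inv().apply(o['wrist_force']).round(1),r.inv().apply(o['torque']).round(2));todo(C-.019*a,capR(-75))"
```

```text
time: 8.88
ee_pos: [0.6542, 0.0167, 0.1889]
tcp_rot: [172.2, 26.9, 148.6]
wrist_force: [-8.3, 0.9, 13.0]
opening: 0.0477
grasp_force: 114.0
force tool [  0.9  -1.5 -15.4] [ 0.3   0.56 -0.03]
q [  5.5  -7.8 -12.5  58.8  -9.2  32.8] twist first [ 0.003 -0.004  1.056] | 1.056 then travel [-1.2 -0.8 -6.3] travel w/o twist [ 0.1 -1.4 -6.3]
time: 9.38
ee_pos: [0.6473, 0.0182, 0.2]
tcp_rot: [172.2, 26.8, 148.5]
wrist_force: [1.0, -1.8, 2.6]
opening: 0.0471
grasp_force: 113.1
force tool [-2.8 -0.8 -1.6] [ 0.07 -0.22  0.01]
q [  5.7  -8.6 -11.9  60.4  -9.3  33.2] twist first [ 0.    -0.005  1.054] | 1.054 then travel [-1.2  0.3  6.8] travel w/o twist [-0.9 -0.9  6.8]
```

```bash
python3 -m crank '[{"gripper":40,"travel":[0,0,-8],"twist":[0,0,0]},{"gripper":40,"travel":[0,0,-8],"twist":[0,0,0]},{"gripper":40,"travel":[0,0,-8],"twist":[0,0,0]},{"gripper":40,"travel":[0,0,-8],"twist":[0,0,0]},{"gripper":40,"travel":[0,0,-16],"twist":[0,0,0]},{"gripper":40,"travel":[0,0,-16],"twist":[0,0,0]},{"gripper":40,"travel":[0,0,-16],"twist":[0,0,0]},{"gripper":40,"travel":[0,0,-16],"twist":[0,0,0]},{"gripper":40,"travel":[0,0,-16],"twist":[0,0,0]},{"gripper":40,"travel":[0,0,-16],"twist":[0,0,0]},{"gripper":40,"travel":[0,0,0],"twist":[0,0,0]}]' 110
python3 - <<'E'
from h import *
o,p,r=cur();print('force tool',r.inv().apply(o['wrist_force']).round(1),p)
S=bot.camera("side")[:,:,::-1].copy();cv2.imwrite("pics/c4.png",cv2.resize(S[40:240,240:440],None,fx=3,fy=3))
# target: above tray, tool vertical, keep heading of tool x projected
T=np.array([.5155,-.2996,.15])
z=np.array([0,0,-1.]);zt=r.apply([0,0,1]);v=np.cross(zt,z);ang=np.arccos(zt@z)
todo(T,Ro.from_rotvec(v/np.linalg.norm(v)*ang)*r)
E
```

```text
time: 10.75
ee_pos: [0.5896, 0.0336, 0.315]
tcp_rot: [172.1, 26.9, 148.5]
wrist_force: [0.5, -0.8, -2.1]
opening: 0.0471
grasp_force: 113.9
force tool [ 0.2 -0.7  2.2] [0.58957682 0.03361044 0.315027  ]
q [  8.3 -14.   -3.8  74.3 -10.4  35.5] twist first [0.126 0.47  0.   ] | 0.486 then travel [-100.2 -326.2  163.8] travel w/o twist [ -25.  -346.5  150.4]
```

View pics/c4.png

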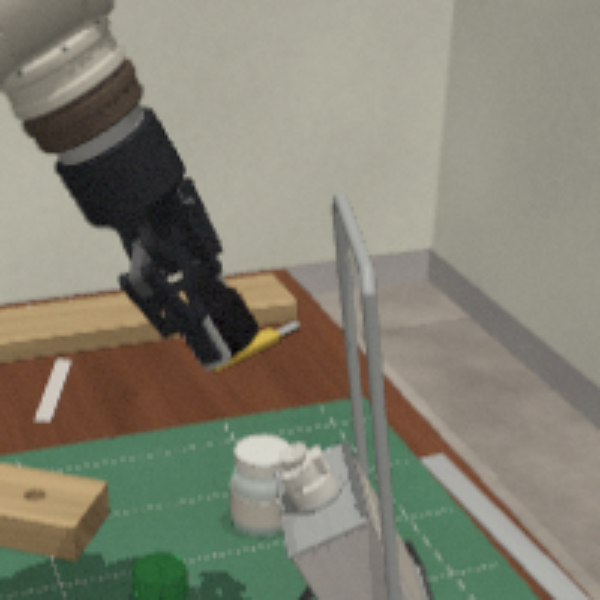

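The cap is off and held, with the bare neck visible at about (305,475) in the crop. I'll move sideways clear of the stand, then bring the tool upright.

```bash
python3 -m crank '[{"gripper":40,"travel":[-5.5,-28,6],"twist":[0,0,0]},{"gripper":40,"travel":[-5.5,-28,6],"twist":[0,0,0]},{"gripper":40,"travel":[-5.5,-28,6],"twist":[0,0,0]},{"gripper":40,"travel":[-5.5,-28,6],"twist":[0,0,0]},{"gripper":40,"travel":[-5.5,-28,6],"twist":[0,0,0]},{"gripper":40,"travel":[-5.5,-28,6],"twist":[0,0,0]},{"gripper":40,"travel":[-5.5,-28,6],"twist":[0,0,0]},{"gripper":40,"travel":[-5.5,-28,6],"twist":[0,0,0]},{"gripper":40,"travel":[-5.5,-28,6],"twist":[0,0,0]},{"gripper":40,"travel":[-5.5,-28,6],"twist":[0,0,0]},{"gripper":40,"travel":[-5.5,-28,6],"twist":[0,0,0]},{"gripper":40,"travel":[-5.5,-28,6],"twist":[0,0,0]}]' 110
python3 -m crank '[{"gripper":40,"travel":[0,0,0],"twist":[0.025,0.094,0]},{"gripper":40,"travel":[0,0,0],"twist":[0.025,0.094,0]},{"gripper":40,"travel":[0,0,0],"twist":[0.025,0.094,0]},{"gripper":40,"travel":[0,0,0],"twist":[0.025,0.094,0]},{"gripper":40,"travel":[0,0,0],"twist":[0.025,0.094,0]},{"gripper":40,"travel":[0,0,0],"twist":[0,0,0]}]' 110
python3 - <<'E'
from h import *
o,p,r=cur();print(p)
S=bot.camera("side")[:,:,::-1].copy();T=bot.camera("top")[:,:,::-1].copy();cv2.imwrite("pics/c5.png",np.vstack([S[150:400,200:520],T[150:350,300:620]]))
T=np.array([.5155,-.2996,.08])
z=np.array([0,0,-1.]);zt=r.apply([0,0,1]);v=np.cross(zt,z);ang=np.arccos(zt@z)
todo(T,Ro.from_rotvec(v/np.linalg.norm(v)*ang)*r)
E
```

```text
time: 12.3
ee_pos: [0.5154, -0.3014, 0.2372]
tcp_rot: [172.2, 26.7, 148.5]
wrist_force: [-0.0, -1.2, -1.7]
opening: 0.0478
grasp_force: 113.9
time: 13.05
ee_pos: [0.5169, -0.3007, 0.2356]
tcp_rot: [180.0, -0.3, 150.4]
wrist_force: [0.2, -0.4, -1.8]
opening: 0.0476
grasp_force: 114.0
[ 0.51693381 -0.30071849  0.23558034]
q [-30.2  11.9  18.5  96.7   0.1  -0.6] twist first [ 0.001 -0.001 -0.   ] | 0.002 then travel [  1.    0.5 157.6] travel w/o twist [  0.9   0.4 157.6]
```

View pics/c5.png

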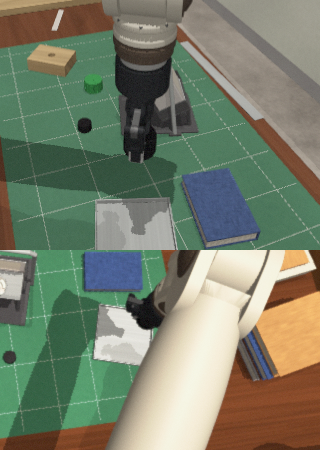

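The cap hangs upright over the tray, which is clear below it. I'll lower it, then feel for contact.

```bash
python3 -m crank '[{"gripper":40,"travel":[0.1,0,20],"twist":[0,0,0]},{"gripper":40,"travel":[0.1,0,20],"twist":[0,0,0]},{"gripper":40,"travel":[0.1,0,20],"twist":[0,0,0]},{"gripper":40,"travel":[0.1,0,20],"twist":[0,0,0]},{"gripper":40,"travel":[0.1,0,20],"twist":[0,0,0]},{"gripper":40,"travel":[0.1,0,20],"twist":[0,0,0]},{"gripper":40,"travel":[0.1,0,20],"twist":[0,0,0]},{"gripper":40,"travel":[0.1,0,20],"twist":[0,0,0]},{"gripper":40,"travel":[0.1,0,20],"twist":[0,0,0]},{"gripper":40,"travel":[0,0,18],"twist":[0,0,0]},{"gripper":40,"travel":[0,0,6],"twist":[0,0,0]},{"gripper":40,"travel":[0,0,0],"twist":[0,0,0]}]' 110
python3 -m crank '[{"gripper":40,"travel":[0,0,2],"twist":[0,0,0]},{"gripper":40,"travel":[0,0,2],"twist":[0,0,0]},{"gripper":40,"travel":[0,0,0],"twist":[0,0,0]}]' 110
```

```text
time: 14.65
ee_pos: [0.5149, -0.2998, 0.0348]
tcp_rot: [180.0, -0.0, 150.4]
wrist_force: [-0.9, 0.4, -0.6]
opening: 0.0471
grasp_force: 114.1
time: 15.02
ee_pos: [0.5151, -0.2998, 0.0306]
tcp_rot: [180.0, -0.1, 150.4]
wrist_force: [0.3, 0.8, -1.0]
opening: 0.0478
grasp_force: 114.1
```

```bash
python3 -m crank '[{"gripper":40,"travel":[0,0,6],"twist":[0,0,0]},{"gripper":40,"travel":[0,0,6],"twist":[0,0,0]},{"gripper":40,"travel":[0,0,6],"twist":[0,0,0]},{"gripper":40,"travel":[0,0,3],"twist":[0,0,0]},{"gripper":40,"travel":[0,0,0],"twist":[0,0,0]},{"gripper":40,"travel":[0,0,0],"twist":[0,0,0]}]' 110
python3 -m crank '[{"gripper":40,"travel":[0,0,2],"twist":[0,0,0]},{"gripper":40,"travel":[0,0,0],"twist":[0,0,0]},{"gripper":40,"travel":[0,0,0],"twist":[0,0,0]}]' 110
```

```text
time: 15.78
ee_pos: [0.5151, -0.2998, 0.0098]
tcp_rot: [180.0, -0.0, 150.4]
wrist_force: [0.5, -0.8, -1.1]
opening: 0.0473
grasp_force: 114.1
time: 16.15
ee_pos: [0.515, -0.2997, 0.0076]
tcp_rot: [180.0, -0.1, 150.4]
wrist_force: [-0.8, -0.5, -2.0]
opening: 0.0477
grasp_force: 114.1
```

```bash
python3 -m crank '[{"gripper":40,"travel":[0,0,1.5],"twist":[0,0,0]},{"gripper":40,"travel":[0,0,0],"twist":[0,0,0]},{"gripper":40,"travel":[0,0,0],"twist":[0,0,0]}]' 110
```

```text
time: 16.52
ee_pos: [0.515, -0.2997, 0.006]
tcp_rot: [180.0, -0.1, 150.4]
wrist_force: [-0.3, 0.4, -1.7]
opening: 0.0469
grasp_force: 114.1
```

```bash
python3 -m crank '[{"gripper":40,"travel":[0,0,1.5],"twist":[0,0,0]},{"gripper":40,"travel":[0,0,0],"twist":[0,0,0]},{"gripper":40,"travel":[0,0,0],"twist":[0,0,0]}]' 110
```

```text
time: 16.9
ee_pos: [0.515, -0.2997, 0.0045]
tcp_rot: [180.0, -0.1, 150.4]
wrist_force: [-0.3, -0.1, -0.4]
opening: 0.0474
grasp_force: 114.1
```

```bash
python3 -m crank '[{"gripper":40,"travel":[0,0,1],"twist":[0,0,0]},{"gripper":40,"travel":[0,0,0],"twist":[0,0,0]},{"gripper":40,"travel":[0,0,0],"twist":[0,0,0]}]' 110
```

```text
time: 17.27
ee_pos: [0.515, -0.2997, 0.0035]
tcp_rot: [180.0, -0.1, 150.4]
wrist_force: [-0.8, 0.1, -0.5]
opening: 0.0473
grasp_force: 114.1
```

```bash
python3 -m crank '[{"gripper":40,"travel":[0,0,1],"twist":[0,0,0]},{"gripper":40,"travel":[0,0,0],"twist":[0,0,0]},{"gripper":40,"travel":[0,0,0],"twist":[0,0,0]}]' 110
```

```text
time: 17.65
ee_pos: [0.515, -0.2997, 0.0026]
tcp_rot: [180.0, -0.1, 150.4]
wrist_force: [0.6, -0.2, -2.1]
opening: 0.047
grasp_force: 114.1
```

```bash
python3 -m crank '[{"gripper":40,"travel":[0,0,1],"twist":[0,0,0]},{"gripper":40,"travel":[0,0,0],"twist":[0,0,0]},{"gripper":40,"travel":[0,0,0],"twist":[0,0,0]}]' 110
python3 - <<'E'
from h import *
S=bot.camera("side")[:,:,::-1].copy();cv2.imwrite("pics/c6.png",cv2.resize(S[240:400,260:420],None,fx=3,fy=3))
E
```

```text
time: 18.02
ee_pos: [0.5151, -0.2998, 0.0016]
tcp_rot: [180.0, -0.1, 150.4]
wrist_force: [0.6, -0.8, -0.4]
opening: 0.0475
grasp_force: 114.4
```

View pics/c6.png

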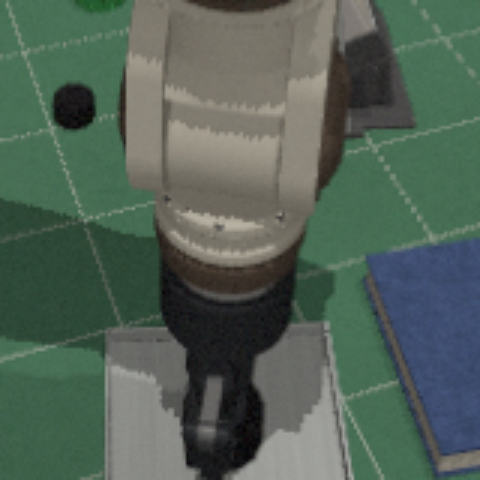

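The gripper and cap are over the middle of the tray and clear of the walls. I'll keep feeling down.

```bash
python3 -m crank '[{"gripper":40,"travel":[0,0,1],"twist":[0,0,0]},{"gripper":40,"travel":[0,0,0],"twist":[0,0,0]},{"gripper":40,"travel":[0,0,0],"twist":[0,0,0]}]' 110
```

```text
time: 18.45
ee_pos: [0.5151, -0.2998, 0.0015]
tcp_rot: [180.0, -0.0, 150.4]
wrist_force: [-2.4, 0.6, 7.8]
opening: 0.0475
grasp_force: 115.2
```

```bash
python3 -m crank '[{"gripper":40,"travel":[0,0,1],"twist":[0,0,0]},{"gripper":40,"travel":[0,0,0],"twist":[0,0,0]},{"gripper":40,"travel":[0,0,0],"twist":[0,0,0]}]' 110
```

```text
time: 18.82
ee_pos: [0.5152, -0.2999, 0.0014]
tcp_rot: [180.0, 0.0, 150.4]
wrist_force: [-5.5, 3.0, 14.3]
opening: 0.0472
grasp_force: 115.9
```

Contact: 14 N. I'll relax, open slowly and retreat straight up.

```bash
python3 -m crank '[{"gripper":40,"travel":[0,0,-1.5],"twist":[0,0,0]},{"gripper":48,"travel":[0,0,0],"twist":[0,0,0]},{"gripper":52,"travel":[0,0,0],"twist":[0,0,0]},{"gripper":58,"travel":[0,0,0],"twist":[0,0,0]},{"gripper":66,"travel":[0,0,0],"twist":[0,0,0]},{"gripper":66,"travel":[0,0,0],"twist":[0,0,0]}]' 20
python3 -m crank '[{"gripper":66,"travel":[0,0,-4],"twist":[0,0,0]},{"gripper":66,"travel":[0,0,-10],"twist":[0,0,0]},{"gripper":66,"travel":[0,0,-20],"twist":[0,0,0]},{"gripper":66,"travel":[0,0,-25],"twist":[0,0,0]},{"gripper":66,"travel":[0,0,-25],"twist":[0,0,0]},{"gripper":66,"travel":[0,0,-25],"twist":[0,0,0]},{"gripper":66,"travel":[0,0,-25],"twist":[0,0,0]},{"gripper":66,"travel":[0,0,-25],"twist":[0,0,0]},{"gripper":66,"travel":[0,0,-25],"twist":[0,0,0]},{"gripper":66,"travel":[0,0,0],"twist":[0,0,0]},{"gripper":66,"travel":[0,0,0],"twist":[0,0,0]}]'
python3 - <<'E'
from h import *
S=bot.camera("side")[:,:,::-1].copy();T=bot.camera("top")[:,:,::-1].copy()
cv2.imwrite("pics/c7.png",np.hstack([cv2.resize(S[200:400,260:460],None,fx=2,fy=2),cv2.resize(T[150:350,300:500],None,fx=2,fy=2)]))
E
```

```text
time: 19.58
ee_pos: [0.515, -0.2997, 0.001]
tcp_rot: [180.0, -0.1, 150.4]
wrist_force: [0.4, -0.6, -0.4]
opening: 0.066
grasp_force: 0.0
time: 20.95
ee_pos: [0.515, -0.2999, 0.1846]
tcp_rot: [180.0, -0.1, 150.4]
wrist_force: [0.0, 0.2, 0.4]
opening: 0.0659
grasp_force: 0.0
```

View pics/c7.png

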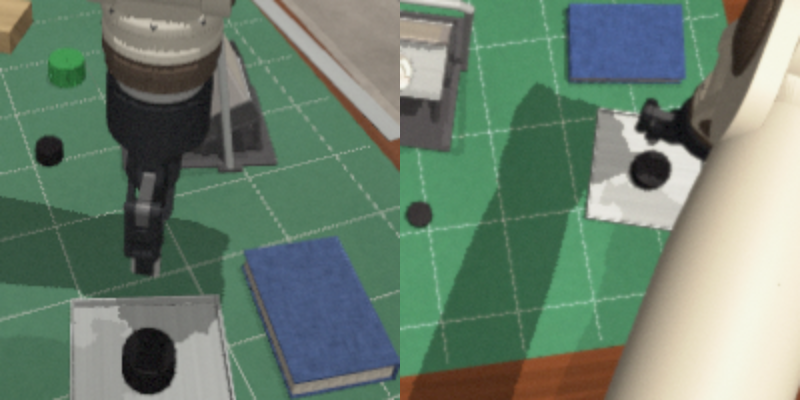

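The cap stands flat near the tray's centre, at about (150,360) in the left view and (650,170) in the right. The gripper is clear of everything and the tray and book look unmoved, so I'm handing in.

```bash
python3 -c "
from workcell import bot
print(bot.job_done())"
```

```text
the job is handed in; nothing more can be done
None
```

The tin is open, its cap stands flat on its open rim near the middle of the steel tray, the gripper is clear of everything, and I handed the job in at about 21 s; I got no verdict back.

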